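# Weight down the tile stack in the drawer

## Robot

A 7-joint arm with a two-finger parallel gripper is mounted at the origin on the work surface. World frame = base frame: x ahead of the robot, y to its left, z up, the work surface at z = 0. Lengths are in m, angles in rad, forces in N, time in s.
With the tool pointing down it reaches from about 0.425 to 0.95 m from the base axis. Payload 4.7 kg.
Tool frame: the origin (TCP) lies between the finger pads; the fingertips stand 25 mm ahead of it and the grasp point (between the pads) lies 6 mm ahead of it; z points along the fingers, y is the line along which they close (so a half turn about z gives the same grasp; the last joint's range is limited). The gripper opens to 85 mm and grips with 20 to 120 N. Pads are 22 mm wide; open, the fingers measure 114 mm over their backs; the gripper's body (76 mm by 85 mm) begins 54 mm behind the grasp point. The pads swing forward as they close: fully open they stand 13 mm farther back than shut.
Start: joints at [1.118, 0.469, -0.049, 1.532, 0.024, 1.141, -0.082], TCP at [0.278, -0.615, 0.256] pointing down, gripper open.
Joint ranges: [-2.59, 2.59], [-0.33, 1.99], [-1.39, 1.29], [0.1, 2.45], [-1.04, 4.18], [0.21, 1.99], [-2.66, 2.66]. Speed limits (rad/s): [2.57, 2.57, 3.14, 3.14, 3.14, 3.14, 3.14].

## Interface

Orientations are given as [roll, pitch, yaw] about the fixed x, y, z axes, in that order (R = Rz(yaw) Ry(pitch) Rx(roll)).
In Python, from bench import ctrl gives the robot as it stands. The module is installed in compiled form; this text tells all that it offers.
- The arm moves only by the tool jog_arm, never from a script. Its argument "moves" is a list of rows, each a list of 6 numbers: the shift along the tool's x, y, z normalised to -1 to 1, where 1 is 500 mm, then the turn, a rotation vector about the tool's x, y, z normalised to -1 to 1, where 1 is 2 rad. A call has exactly 10 rows; each row is the pose to reach, as a shift and turn from the pose commanded when the call began, along the tool's axes at that moment; what a row does not reach only later rows make up. A row lasts 1/12 s, in which the tool goes at most 41.7 mm and 7.16 degrees, less where a joint would pass 70% of its speed; a pose out of reach is approached as far as the arm can. A call with a number of a shift or a turn outside -1 to 1 is refused whole. A call with a gripper value outside its range is refused whole. "claw" is the closure, from -1 (fully open) to 1 (shut), set as the call begins (left out, the last holds). The fingers move at their own pace and stop on an object; "grip_force" is the grip in N (left out, the last holds). Time passes only in rows, so rows that repeat a pose let the fingers close, or fill a call up. It gives the time, the measured TCP pose, the force, the opening and the grip force at its end, in the units of the state.
- ctrl.get_obs(): the state, without advancing time (a new reading comes with each control period).
- ctrl.camera(name): name is "scene" or "top" or "wrist"; returns a dict with "image" (480x640x3 uint8, blue, green, red), "camera_matrix" (3x3 intrinsics, pixels), "D" ([k1, k2, p1, p2, k3] as OpenCV has them; the pictures are not rectified), "T" (4x4, takes a point from camera to world coordinates). Camera axes: x right, y down, z forward; pixel columns grow to the right and rows downward; lengths in m; the calibration is good to about 2 mm. A picture is of the moment at which its call begins. There is no depth.
- ctrl.hand_in(): hands the job in; it is judged then, once.
Trained networks look in a picture, given as the dict that the camera call returned (one of the last four; its "shot" number tells which), for a name from the list of things; names that differ only in an ending like _2 or _b are one class to them, and where a whole thing is asked for, a point or a joint stands for the part that bears it (a point fixed in the world has none). Each returns a list of dicts, best first, with "conf" (0 to 1); they miss things now and then, are a little off and sometimes report something else, mostly with a low value. They report only what shows in the picture. A call takes as long as a camera call. They do not tell look-alikes from the thing itself.
- ctrl.find_in(picture, thing): "rect" ([centre column, centre row, width, height] in pixels, round what is visible of it).
- ctrl.tip_of(picture, thing): "uv" ([column, row] in pixels: a listed point, or the origin of a listed thing).
The state is a dict: "t": time; "q": joint angles; "qd": joint speeds; "effort": joint torques, N m; "tcp_pos": TCP position; "orientation": TCP orientation; "wrist_force": force on the tool from outside, world axes, zero at the start; "torque": the same for the moment, N m; "finger_gap": finger opening in m; "grasp_force": force on a finger pad.
Only numpy, scipy, OpenCV 4.12 (cv2) and the standard library are available. Lean on these libraries where they do the work, as an engineer would, in place of code of your own. Each camera call takes 0.05 s, during which the arm holds its last target. There are 200 camera calls.

## Task

The lidded metal tin stands in the way of the wooden cabinet's drawer: stand it, upright, on a free spot of the table. Pull the drawer right out to its stop and leave it there, then take the pressing board that has the same size as the stack of card tiles in the drawer off its sloped rest and lay it gently (not dropped) on top of that stack, squarely, with its edges flush all round. Don't let the drawer push the tin or knock the tin over, and leave the smaller board, the jar and the mug where they are.

Things in the scene. Friction and masses are not known exactly. Their poses are not given: they have to be found in the camera images.
- cabinet: Fixed wooden cabinet, 270 deep (x), 320 wide (y), 205 high; origin at the centre of its underside; its -x axis points out of its front (face at x = -135), the way the drawer slides. Its 12 thick top overhangs the front by 15, and a fixed cardboard box, 270 wide, rises from that lip to 295, so the drawer's handle cannot be reached straight down: tilt the tool.
- drawer (a joint): How far the drawer is out (m): starts 0 to 0.012, stop at 0.200; 3 to 5 N of drag, stays where left. Inside 280 wide, 228 long; walls 6 thick, tops 144 above the table; floor 90 above the table. At the stop its inside runs from x = -314 in the cabinet's frame to under the cabinet's lip at x = -150. A loose tape roll lies in it beside the stack.
- handle (a point): The drawer front is a panel 314 wide, 84 to 164 above the table. This is the middle of the drawer's handle: an upright round steel bar, 14 in diameter and 70 tall, 42 in front of the drawer front on two round posts near its ends, 123 above the table; axes as the cabinet's (x into the cabinet, z up). Moves with the drawer.
- tile_stack: Banded stack of grey card tiles lying loose in the drawer (all one rigid piece): 100 (x) x 140 (y) x 30 high, origin at the centre of its underside. Hidden while the drawer is shut.
- stack_top (a point): Centre of the stack's upper face, axes as tile_stack.
- press_board: The pressing board to use: brown wooden plate 100 (x) x 140 (y) x 12 thick, with a bridge handle on top: a bar 22 wide (x), 84 long (y), from 30 to 54 above the plate's underside, on two 20 x 18 feet. Origin at the centre of the underside, z up out of the handle side. About 0.4 kg. At the start it lies on a sloped rest tilted 32 degrees, its +x edge uphill, its -x edge on the rest's ledge.
- small_board: Another pressing board, same handle but only 100 x 100, on the other rest: leave it. Axes as press_board.
- rest_a: Fixed plywood rest, 150 wide (y), 115 deep, upper edge 90 high: a slope of 32 degrees falling towards its own -x, with a ledge (10 thick, 8 high) along the lower edge. Origin at the centre of its underside. The press board lies on it, board centre 7 towards -x of the rest's origin.
- rest_b: The same rest, carrying the small board.
- tin: Lidded round tin of bare metal, 60 in diameter, 120 high, origin at the centre of its underside, standing in front of the drawer.
- jar: Round glass jar with a white cap, 60 in diameter, 105 high, origin at the centre of its underside. Leave it.
- mug: White mug, 80 in diameter, 90 high, handle at +y, origin at the centre of its underside. Leave it.
There are look-alikes about, which are no part of the job. What is shaped like the press_board but pink or turquoise is not meant.

How it is judged:
By the outcome, as a careful person would: the job done as asked, in the order asked, and still so for the second after the job is handed in, with the robot touching nothing.
It also fails if it takes over 66 s, if anything falls off the work surface, if the arm or the gripper's body presses on something with over 40 N, if the wrist force passes 120 N, or if a joint passes its speed limit or range.

## Working session

There is one attempt and no reset: what is moved stays moved. The work goes in short steps, Python scripts to look and compute and a tool call to move; the robot and the scene stay as the last step left them, time stands still between calls to the robot, and variables do not carry over. Pictures are saved under pics/ and viewed, at most 10 in all, crops included, and the job is handed in when it is done.

Besides the shell and the picture viewer there is one more tool, called after "Emit:" in YAML: its name, and indented under it one key for each argument. jog_arm: Moves the arm, as the interface text tells. Its arguments: {"type":"object","properties":{"moves":{"type":"array","items":{"type":"array","items":{"type":"number","minimum":-1,"maximum":1}}},"claw":{"type":"number"},"grip_force":{"type":"number"}},"required":["moves"]}

```bash
mkdir -p pics; cat > h.py <<'E'
import numpy as np, cv2
from bench import ctrl
from scipy.spatial.transform import Rotation as Ro
def ray(p,uv):
    K=np.array(p["camera_matrix"]);D=np.array(p["D"]);T=np.array(p["T"])
    n=cv2.undistortPoints(np.array([[uv]],float),K,D)[0,0]
    d=T[:3,:3]@np.array([n[0],n[1],1]);return T[:3,3],d/np.linalg.norm(d)
def onz(p,uv,z):
    o,d=ray(p,uv);return o+d*(z-o[2])/d[2]
def tri(l):
    A=np.zeros((3,3));b=np.zeros(3);rs=[ray(p,u) for p,u in l]
    for o,d in rs:
        M=np.eye(3)-np.outer(d,d);A+=M;b+=M@o
    x=np.linalg.solve(A,b);return x,[float(np.linalg.norm(np.cross(d,x-o))) for o,d in rs]
def proj(p,X):
    T=np.linalg.inv(np.array(p["T"]));r=cv2.Rodrigues(T[:3,:3])[0]
    return cv2.projectPoints(np.array(X,float).reshape(-1,3),r,T[:3,3],np.array(p["camera_matrix"]),np.array(p["D"]))[0][:,0]
def rpy(e): return Ro.from_euler('xyz',e)
E
python3 - <<'E'
from h import *
np.set_printoptions(precision=4,suppress=True)
print({k:np.round(v,3) for k,v in ctrl.get_obs().items()})
ps={n:ctrl.camera(n) for n in("scene","top")}
for n,p in ps.items():
    cv2.imwrite(f"pics/{n}0.png",p["image"]); print(n,np.array(p["T"]))
    for t in "cabinet drawer handle press_board rest_a tin jar mug tile_stack".split():
        print(t,"TIP",[(np.round(d["uv"]).tolist(),round(d["conf"],2)) for d in ctrl.tip_of(p,t)][:5],"REC",[(np.round(d["rect"]).tolist(),round(d["conf"],2)) for d in ctrl.find_in(p,t)][:5])
E
```

```text
{'t': np.float64(0.0), 'q': array([ 1.118,  0.469, -0.049,  1.534,  0.024,  1.141, -0.082]), 'qd': array([-0.   ,  0.   , -0.001, -0.001, -0.003, -0.   ,  0.001]), 'effort': array([ -0.001, -51.03 ,  -0.047, -23.771,   0.011,   0.007,   0.   ]), 'tcp_pos': array([ 0.277, -0.615,  0.255]), 'orientation': array([-3.14 ,  0.   ,  0.424]), 'wrist_force': array([ 0.405,  0.076, -0.389]), 'torque': array([-0.079, -0.005,  0.016]), 'grasp_force': np.float64(0.0), 'finger_gap': np.float64(0.085)}
scene [[-0.8384 -0.5211  0.1601  0.3209]
 [-0.5451  0.8043 -0.2367  0.2862]
 [-0.0054 -0.2857 -0.9583  1.2117]
 [ 0.      0.      0.      1.    ]]
cabinet TIP [([387.0, 126.0], 0.23)] REC [([177.0, 350.0, 209.0, 223.0], 0.85)]Traceback (most recent call last):
  File "<stdin>", line 8, in <module>
ValueError: it knows: cabinet, handle, jar, mug, press_board, rest, small_board, stack_top, tile_stack, tin
```

View pics/scene0.png

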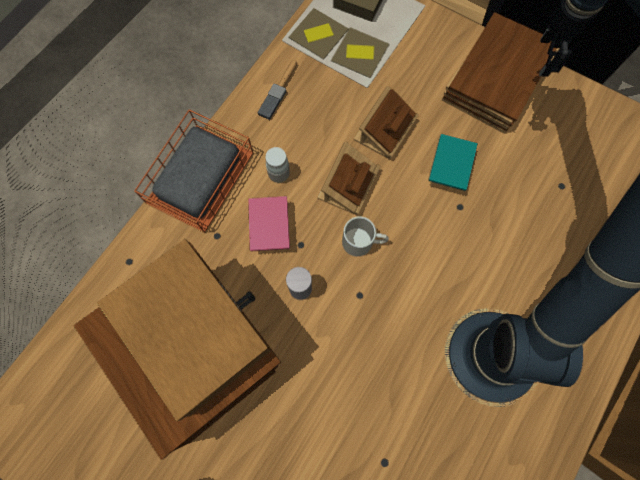

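The scene view shows the cabinet at (180,340) and its handle at (245,300). The tin is at (298,283) in front of the handle, the jar at (277,163) and the mug at (360,236). Two brown boards lie on rests at (388,120) and (350,180), with pink (269,222) and turquoise (453,163) look-alikes.

```bash
python3 - <<'E'
from h import *
np.set_printoptions(precision=4,suppress=True)
ps={n:ctrl.camera(n) for n in("scene","top","wrist")}
for n,p in ps.items():
    cv2.imwrite(f"pics/{n}1.png",p["image"]); print(n,np.array(p["T"])[:3].tolist(),np.array(p["camera_matrix"])[0])
    for t in "cabinet handle press_board small_board rest tin jar mug".split():
        print(t,"TIP",[(np.round(d["uv"],1).tolist(),round(d["conf"],2)) for d in ctrl.tip_of(p,t)][:4],"REC",[(np.round(d["rect"]).tolist(),round(d["conf"],2)) for d in ctrl.find_in(p,t)][:4])
E
```

```text
scene [[-0.8383688646715124, -0.5210681811591193, 0.16007997167955162, 0.32087525819276935], [-0.5450762367481733, 0.8042911927717159, -0.23665919243143602, 0.2861781612366827], [-0.005435336406174645, -0.2856634870146642, -0.9583145774247485, 1.2117263786868413]] [478.8965   0.     315.6883]
cabinet TIP [] REC [([175.0, 350.0, 206.0, 220.0], 0.61)]
handle TIP [([246.4, 298.9], 0.67)] REC [([244.0, 303.0, 19.0, 11.0], 0.65), ([297.0, 285.0, 26.0, 34.0], 0.45)]
press_board TIP [([388.5, 123.1], 0.88), ([265.1, 222.2], 0.79), ([454.2, 161.4], 0.57)] REC [([268.0, 225.0, 45.0, 54.0], 0.86), ([389.0, 123.0, 52.0, 60.0], 0.72), ([452.0, 163.0, 50.0, 54.0], 0.69), ([386.0, 124.0, 65.0, 72.0], 0.55)]
small_board TIP [([351.2, 178.4], 0.87), ([354.1, 239.2], 0.21)] REC [([353.0, 179.0, 44.0, 57.0], 0.55)]
rest TIP [([347.9, 188.4], 0.8), ([386.5, 129.1], 0.72), ([382.4, 124.7], 0.71)] REC [([387.0, 123.0, 66.0, 74.0], 0.72), ([347.0, 180.0, 61.0, 71.0], 0.62)]
tin TIP [([301.4, 289.5], 0.98)] REC [([300.0, 285.0, 24.0, 36.0], 0.92)]
jar TIP [([280.9, 173.8], 0.93)] REC [([278.0, 164.0, 23.0,
[... 1008 characters left out ...]
 [([266.0, 258.0, 26.0, 28.0], 0.67)]
jar TIP [([369.1, 171.8], 0.73)] REC [([371.0, 163.0, 23.0, 32.0], 0.9)]
mug TIP [([347.5, 284.1], 0.89)] REC [([348.0, 289.0, 34.0, 47.0], 0.96)]
wrist [[0.4107420818384785, -0.8758964724170457, -0.2531724941899623, 0.3421351543704836], [-0.9117508835911766, -0.3949321425078382, -0.11286686442386698, -0.5868832069697126], [-0.0011262671528569493, 0.27718941614272086, -0.960814633059237, 0.3739275252244798]] [377.6756   0.     317.4094]
cabinet TIP [] REC []
handle TIP [] REC []
press_board TIP [([81.3, 50.1], 0.66)] REC [([86.0, 63.0, 165.0, 123.0], 0.68)]
small_board TIP [] REC []
rest TIP [] REC []
tin TIP [] REC []
jar TIP [] REC []
mug TIP [] REC []
```

View pics/top1.png

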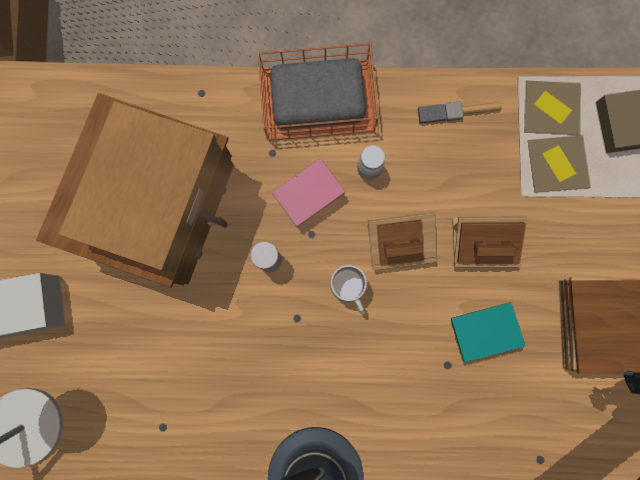

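```bash
python3 - <<'E'
from h import *
np.set_printoptions(precision=4,suppress=True)
s,t=ctrl.camera("scene"),ctrl.camera("top")
for n,a,b in [("handle",(246.4,298.9),(219.5,220.6)),("press",(388.5,123.1),(490.2,239.8)),("small",(351.2,178.4),(405.3,240.5)),("tin",(301.4,289.5),(274.2,264.4)),("jar",(280.9,173.8),(369.1,171.5)),("mug",(355.3,240.6),(347.5,284.1))]:
    print(n,*tri([(s,a),(t,b)]))
c=np.zeros((600,800,3),np.uint8)
c[:440,:400]=0
a=cv2.resize(t["image"][80:300,30:240],None,fx=1.9,fy=1.9,interpolation=2); c[:a.shape[0],:a.shape[1]]=a
a=cv2.resize(s["image"][230:470,70:290],None,fx=1.8,fy=1.8,interpolation=2); c[:a.shape[0],400:400+a.shape[1]]=a
a=cv2.resize(t["image"][200:280,360:530],None,fx=2,fy=2,interpolation=2); c[440:600,:340]=a
a=cv2.resize(s["image"][80:220,310:430],None,fx=1.1,fy=1.1,interpolation=2); c[440:440+a.shape[0],400:400+a.shape[1]]=a
cv2.imwrite("pics/m1.png",c)
E
```

```text
handle [0.5639 0.2198 0.0983] [0.0006335098336043743, 0.0006335098336043179]
press [ 0.5375 -0.4028  0.0215] [0.002781657109697614, 0.0027816571096976267]
small [ 0.5348 -0.2053  0.0204] [0.0008460570463137991, 0.0008460570463138709]
tin [ 0.4846  0.11   -0.0508] [0.004050503776441929, 0.0040505037764419]
jar [ 0.7074 -0.1208 -0.001 ] [0.0002580127111363274, 0.000258012711136364]
mug [ 0.434  -0.0712 -0.0085] [0.0015284933830794528, 0.0015284933830793904]
```

View pics/m1.png

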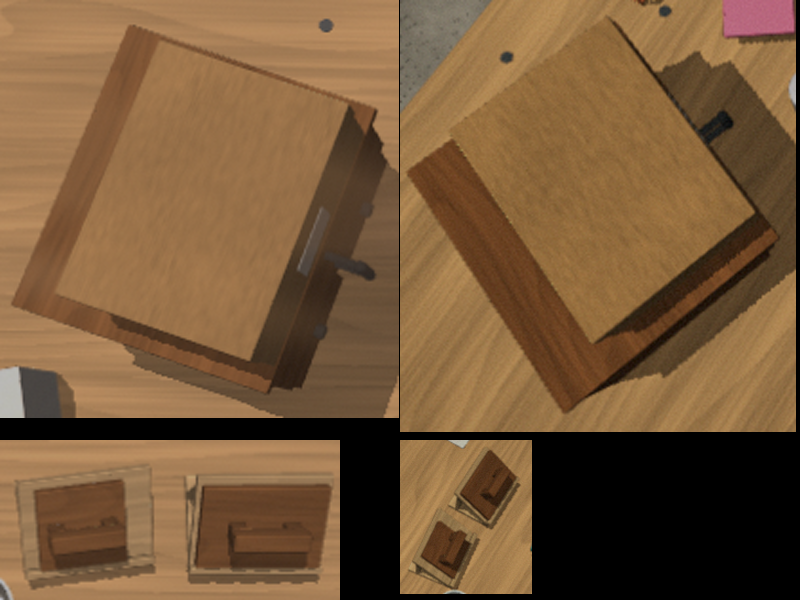

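The montage confirms the choice. The right board (top 490,244) fills its 150 mm rest, so it is the 140 mm press_board. The left one (403,241) is narrower, so it is the small_board. Pink and turquoise are excluded.

```bash
cat >> h.py <<'E'
def plan(p1,R1,p0=None,R0=None):
    "rows' final numbers from commanded (or measured) pose to target"
    o=ctrl.get_obs()
    p0=np.array(o["tcp_pos"]) if p0 is None else np.array(p0); R0=rpy(o["orientation"]) if R0 is None else R0
    d=R0.inv().apply(np.array(p1)-p0); r=(R0.inv()*R1).as_rotvec()
    print("move",np.round(np.r_[d/0.5,r/2],4).tolist(),"rows>=",round(max(np.linalg.norm(d)/.0417,np.degrees(np.linalg.norm(r))/7.16),1))
def tool(z,y):
    z=np.array(z,float);z/=np.linalg.norm(z);y=np.array(y,float);y-=z*(y@z);y/=np.linalg.norm(y)
    return Ro.from_matrix(np.c_[np.cross(y,z),y,z])
E
python3 - <<'E'
from h import *
from scipy.optimize import least_squares
np.set_printoptions(precision=4,suppress=True)
s,t=ctrl.camera("scene"),ctrl.camera("top")
zt,zb=.205,.295
L=[(t,(98.9,93.7),(.135,-.16,zt)),(t,(36.3,240.5),(.135,.16,zt)),(t,(227.9,137.9),(-.15,-.16,zt)),(t,(171.6,285.8),(-.15,.16,zt)),(t,(213.7,134.7),(-.15,-.135,zb)),(t,(162.6,269.5),(-.15,.135,zb)),
(s,(74.4,325.6),(.135,-.16,zt)),(s,(163.3,458.3),(.135,.16,zt)),(s,(279.4,362.2),(-.15,.16,zt)),(s,(187.8,240),(-.15,-.135,zb)),(s,(267.2,347.8),(-.15,.135,zb))]
def W(v,X): c,q=np.cos(v[2]),np.sin(v[2]); return np.array([v[0]+c*X[0]-q*X[1],v[1]+q*X[0]+c*X[1],X[2]])
f=lambda v:np.concatenate([proj(p,W(v,X))[0]-u for p,u,X in L])
r=least_squares(f,[.6,.4,1.5],loss='soft_l1');v=r.x
print("cab",v,"deg",np.degrees(v[2]));print(f(v).reshape(-1,2))
for x in(-.177,-.389):print("handle",W(v,(x,0,.123)),proj(t,W(v,(x,0,.158))),proj(s,W(v,(x,0,.158))))
print("panel corners out",W(v,(-.34,.157,0)),W(v,(-.34,-.157,0)))
for n,p,u in[("s",s,(301.4,289.5)),("t",t,(274.2,264.4))]:print("tin0",n,onz(p,u,0))
print("tin lid t",onz(t,(265,253),.12),"s",onz(s,(298,276),.12))
np.save("cab.npy",v)
E
```

```text
cab [0.6107 0.3835 1.2551] deg 71.91295479010513
[[-1.2804  2.1179]
 [ 1.1226 -0.9763]
 [-1.7382  1.3341]
 [-1.1883 -0.3476]
 [-0.713   1.4639]
 [-1.086   0.4781]
 [ 1.7239 -0.1198]
 [-1.3871 -1.9281]
 [ 0.2827 -2.6772]
 [-1.8326 -0.9285]
 [ 0.6111 -1.276 ]]
handle [0.5558 0.2153 0.123 ] [[215.9608 219.2993]] [[246.962  294.7733]]
handle [0.49   0.0138 0.123 ] [[310.2933 251.594 ]] [[321.1106 237.3017]]
panel corners out [0.3559 0.1091 0.    ] [0.6544 0.0116 0.    ]
tin0 s [0.4819 0.1177 0.    ]
tin0 t [0.476  0.1043 0.    ]
tin lid t [0.4897 0.1134 0.12  ] s [0.4901 0.1122 0.12  ]
```

```bash
python3 - <<'E'
from h import *
plan((.50,-.36,.30),tool([0,0,-1],[0,-1,0]))
plan((.48,.10,.30),tool([0,0,-1],[0,-1,0]),(.50,-.36,.30),tool([0,0,-1],[0,-1,0]))
E
```

```text
move [0.6153, -0.2825, -0.0873, 0.0, -0.0, 0.2119] rows>= 8.2
move [-0.04, -0.92, 0.0, 0.0, 0.0, 0.0] rows>= 11.0
```

Emit:
jog_arm:
  moves:
    - [0.615,-0.282,-0.087,0,0,0.212]
    - [0.615,-0.282,-0.087,0,0,0.212]
    - [0.615,-0.282,-0.087,0,0,0.212]
    - [0.615,-0.282,-0.087,0,0,0.212]
    - [0.615,-0.282,-0.087,0,0,0.212]
    - [0.615,-0.282,-0.087,0,0,0.212]
    - [0.615,-0.282,-0.087,0,0,0.212]
    - [0.615,-0.282,-0.087,0,0,0.212]
    - [0.615,-0.282,-0.087,0,0,0.212]
    - [0.615,-0.282,-0.087,0,0,0.212]
  claw: -1

```text
t: 3.78
tcp_pos: [0.5035, -0.3559, 0.3005]
orientation: [-3.141, -0.003, 0.008]
wrist_force: [-0.3, -0.8, -0.2]
finger_gap: 0.0854
grasp_force: 0.0
```

```bash
python3 - <<'E'
from h import *
np.set_printoptions(precision=4,suppress=True)
o=ctrl.get_obs();print(o["t"],o["tcp_pos"],o["orientation"])
p=ctrl.camera("wrist");cv2.imwrite("pics/w1.png",p["image"])
import pickle;pickle.dump(p,open("w1.pkl","wb"))
for t in "press_board small_board rest tin mug jar".split():
    print(t,"TIP",[(np.round(d["uv"],1).tolist(),round(d["conf"],2)) for d in ctrl.tip_of(p,t)][:4],"REC",[(np.round(d["rect"]).tolist(),round(d["conf"],2)) for d in ctrl.find_in(p,t)][:4])
plan((.48,.10,.30),tool([0,0,-1],[0,-1,0]))
E
```

```text
3.7833 [ 0.5035 -0.3559  0.3005] [-3.1405 -0.0025  0.0084]
press_board TIP [([342.2, 366.2], 0.96), ([352.5, 182.1], 0.6)] REC [([353.0, 186.0, 162.0, 96.0], 0.85), ([337.0, 365.0, 140.0, 108.0], 0.85), ([9.0, 70.0, 18.0, 37.0], 0.58)]
small_board TIP [([140.2, 187.3], 0.81)] REC [([136.0, 185.0, 145.0, 102.0], 0.66), ([54.0, 286.0, 108.0, 104.0], 0.53)]
rest TIP [] REC [([355.0, 174.0, 178.0, 122.0], 0.87), ([134.0, 189.0, 144.0, 100.0], 0.7), ([143.0, 176.0, 194.0, 132.0], 0.64)]
tin TIP [] REC []
mug TIP [([78.0, 265.5], 0.76)] REC [([54.0, 286.0, 108.0, 108.0], 0.84)]
jar TIP [([89.9, 0.9], 0.59)] REC [([68.0, 16.0, 94.0, 32.0], 0.72)]
move [-0.0401, -0.9209, -0.0004, -0.0, 0.0, -0.0003] rows>= 11.1
```

View pics/w1.png

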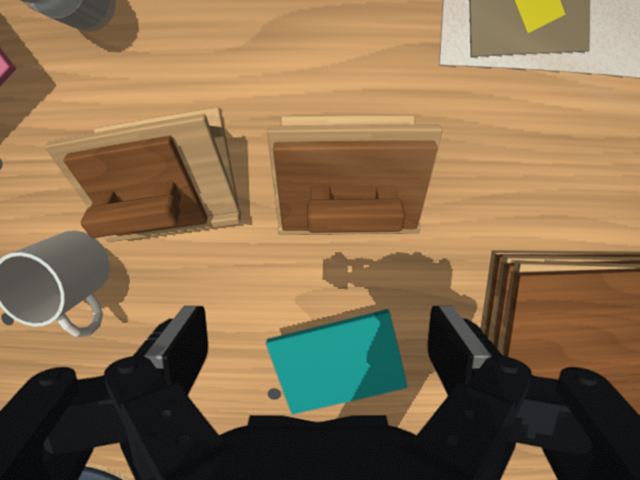

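The wrist view shows press_board with its upper corners at (275,142) and (437,142) and its handle at (355,215). The small_board is at (130,190) and the turquoise one at (337,365).

Emit:
jog_arm:
  moves:
    - [-0.04,-0.81,0,0,0,0]
    - [-0.04,-0.81,0,0,0,0]
    - [-0.04,-0.81,0,0,0,0]
    - [-0.04,-0.81,0,0,0,0]
    - [-0.04,-0.81,0,0,0,0]
    - [-0.04,-0.81,0,0,0,0]
    - [-0.04,-0.81,0,0,0,0]
    - [-0.04,-0.81,0,0,0,0]
    - [-0.04,-0.81,0,0,0,0]
    - [-0.04,-0.81,0,0,0,0]

```text
t: 5.27
tcp_pos: [0.4793, 0.0486, 0.3003]
orientation: [-3.141, -0.001, 0.003]
wrist_force: [0.8, 0.1, 0.1]
finger_gap: 0.0851
grasp_force: 0.0
```

```bash
python3 - <<'E'
from h import *
np.set_printoptions(precision=4,suppress=True)
o=ctrl.get_obs();print(o["t"],o["tcp_pos"],o["orientation"])
p=ctrl.camera("wrist");cv2.imwrite("pics/w2.png",p["image"])
for t in "tin handle".split():
    print(t,"TIP",[(np.round(d["uv"],1).tolist(),round(d["conf"],2)) for d in ctrl.tip_of(p,t)][:4],"REC",[(np.round(d["rect"]).tolist(),round(d["conf"],2)) for d in ctrl.find_in(p,t)][:4])
s=ctrl.camera("scene");t=ctrl.camera("top")
for X in((.488,.113,.12),(.488,.113,0),(.5558,.2153,.158)):print(proj(p,X))
E
```

```text
5.2667 [0.4793 0.0486 0.3003] [-3.1407 -0.001   0.0033]
tin TIP [([255.5, 196.8], 0.94)] REC [([239.0, 212.0, 87.0, 80.0], 0.89), ([11.0, 57.0, 17.0, 106.0], 0.28)]
handle TIP [] REC [([67.0, 153.0, 134.0, 307.0], 0.76)]
[[237.4398 215.9685]]
[[259.5247 194.0537]]
[[ 75.036  131.0834]]
```

View pics/w2.png

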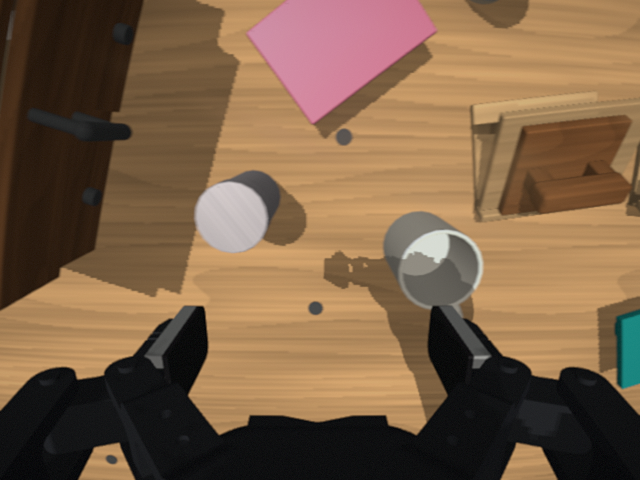

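Lid centre at (232,216), about 5 px left of the prediction, so the tin is at about (0.488, 0.116). The mug at (435,260) and the handle at (85–128,128) are clear of it.

Emit:
jog_arm:
  moves:
    - [0.018,-0.134,0,0,0,0]
    - [0.018,-0.134,0,0,0,0]
    - [0.018,-0.134,0,0,0,0]
    - [0.018,-0.134,0.424,0,0,0]
    - [0.018,-0.134,0.424,0,0,0]
    - [0.018,-0.134,0.424,0,0,0]
    - [0.018,-0.134,0.424,0,0,0]
    - [0.018,-0.134,0.424,0,0,0]
    - [0.018,-0.134,0.424,0,0,0]
    - [0.018,-0.134,0.424,0,0,0]

```text
t: 6.45
tcp_pos: [0.4879, 0.1099, 0.0861]
orientation: [3.14, 0.005, -0.002]
wrist_force: [0.0, 0.4, 0.0]
finger_gap: 0.0854
grasp_force: 0.0
```

Emit:
jog_arm:
  moves:
    - [0,0,0,0,0,0]
    - [0,0,0,0,0,0]
    - [0,0,0,0,0,0]
    - [0,0,0,0,0,0]
    - [0,0,0,0,0,0]
    - [0,0,0,0,0,0]
    - [0,0,-0.02,0,0,0]
    - [0,0,-0.1,0,0,0]
    - [0,0,-0.2,0,0,0]
    - [0,0,-0.24,0,0,0]
  claw: 1
  grip_force: 35

```text
t: 7.28
tcp_pos: [0.4894, 0.1119, 0.212]
orientation: [-3.141, -0.004, -0.0]
wrist_force: [1.0, 0.0, -2.2]
finger_gap: 0.0592
grasp_force: 33.3
```

Emit:
jog_arm:
  moves:
    - [0,0.05,-0.06,0,0,0]
    - [-0.196,0.672,-0.06,0,0,0]
    - [-0.196,0.672,-0.06,0,0,0]
    - [-0.196,0.672,-0.06,0,0,0]
    - [-0.196,0.672,-0.06,0,0,0]
    - [-0.196,0.672,-0.06,0,0,0]
    - [-0.196,0.672,-0.06,0,0,0]
    - [-0.196,0.672,-0.06,0,0,0]
    - [-0.196,0.672,-0.06,0,0,0]
    - [-0.196,0.672,-0.06,0,0,0]

```text
t: 8.12
tcp_pos: [0.3872, -0.2314, 0.2389]
orientation: [3.138, 0.0, -0.012]
wrist_force: [-0.4, -0.0, -2.9]
finger_gap: 0.0594
grasp_force: 32.6
```

```bash
python3 - <<'E'
from h import *
np.set_printoptions(precision=4,suppress=True)
o=ctrl.get_obs();print(o["t"],o["tcp_pos"],o["orientation"],o["finger_gap"])
plan((.39,-.22,.089),tool([0,0,-1],[0,-1,0]))
E
```

```text
8.1167 [ 0.3872 -0.2314  0.2389] [ 3.1377  0.0004 -0.0121] 0.05943202575515778
move [0.0054, -0.024, 0.2997, 0.0019, 0.0002, -0.0061] rows>= 3.6
```

Emit:
jog_arm:
  moves:
    - [0,0,0,0,0,0]
    - [0,0,0.08,0,0,0]
    - [0,0,0.16,0,0,0]
    - [0,0,0.22,0,0,0]
    - [0,0,0.26,0,0,0]
    - [0,0,0.28,0,0,0]
    - [0,0,0.29,0,0,0]
    - [0,0,0.295,0,0,0]
    - [0,0,0.298,0,0,0]
    - [0,0,0.298,0,0,0]

```text
t: 8.95
tcp_pos: [0.392, -0.2235, 0.0909]
orientation: [-3.141, -0.001, 0.001]
wrist_force: [-2.4, 4.3, 5.3]
finger_gap: 0.0593
grasp_force: 33.8
```

```bash
python3 - <<'E'
from h import *
np.set_printoptions(precision=4,suppress=True)
v=np.load("cab.npy");cx=np.array([np.cos(v[2]),np.sin(v[2]),0]);cy=np.array([-cx[1],cx[0],0])
o=ctrl.get_obs();print(o["t"],o["q"])
s=ctrl.camera("scene");t=ctrl.camera("top")
for p in(s,t):
  for d in ctrl.tip_of(p,"handle")[:2]:
    X=onz(p,d["uv"],.123)-np.r_[v[:2],0];print(d["uv"],d["conf"],"cab",X@cx,X@cy)
T=np.radians(40);z=np.sin(T)*cx-np.cos(T)*np.array([0,0,1]);R=tool(z,-cy)
g=np.r_[v[:2],.123]-.185*cx
P0=np.array([.391,-.222,.089]);R0=tool([0,0,-1],[0,-1,0])
up=P0+[0,0,.23]
plan(up,R0,P0,R0)
mid=np.array([.50,-.02,.33]);pre=g-z*.106+[0,0,.02]
plan(mid,R,up,R0);plan(pre,R,mid,R);print("pre",pre,"grasp",g-z*.006)
E
```

```text
8.95 [ 0.5288  0.3503 -0.1235  2.1965  0.074   0.5973 -1.2186]
[248.2, 299.4] 0.62 cab -0.17266786624350325 0.0022198346819300584
[221.4, 222.4] 0.67 cab -0.18185066189315038 -0.0009134327218252734
move [0.0, 0.0, -0.46, 0.0, 0.0, 0.0] rows>= 5.5
move [0.218, -0.404, -0.022, 0.2186, 0.3013, -0.6005] rows>= 11.3
move [0.1165, -0.0401, 0.374, 0.0, 0.0, 0.0] rows>= 4.7
pre [0.5321 0.1429 0.2242] grasp [0.5521 0.204  0.1276]
```

Emit:
jog_arm:
  moves:
    - [0,0,0,0,0,0]
    - [0,0,0,0,0,0]
    - [0,0,0,0,0,0]
    - [0,0,0,0,0,0]
    - [0,0,-0.08,0,0,0]
    - [0,0,-0.16,0,0,0]
    - [0,0,-0.24,0,0,0]
    - [0,0,-0.32,0,0,0]
    - [0,0,-0.4,0,0,0]
    - [0,0,-0.46,0,0,0]
  claw: -1

```text
t: 9.98
tcp_pos: [0.3915, -0.2246, 0.3226]
orientation: [3.139, -0.004, -0.0]
wrist_force: [-0.2, -0.1, 0.1]
finger_gap: 0.0854
grasp_force: 0.0
```

Emit:
jog_arm:
  moves:
    - [0.218,-0.404,-0.022,0.2186,0.3013,-0.6005]
    - [0.218,-0.404,-0.022,0.2186,0.3013,-0.6005]
    - [0.218,-0.404,-0.022,0.2186,0.3013,-0.6005]
    - [0.218,-0.404,-0.022,0.2186,0.3013,-0.6005]
    - [0.218,-0.404,-0.022,0.2186,0.3013,-0.6005]
    - [0.218,-0.404,-0.022,0.2186,0.3013,-0.6005]
    - [0.218,-0.404,-0.022,0.2186,0.3013,-0.6005]
    - [0.218,-0.404,-0.022,0.2186,0.3013,-0.6005]
    - [0.218,-0.404,-0.022,0.2186,0.3013,-0.6005]
    - [0.218,-0.404,-0.022,0.2186,0.3013,-0.6005]

```text
t: 10.82
tcp_pos: [0.4998, -0.0224, 0.3301]
orientation: [-3.087, -0.623, 1.08]
wrist_force: [-0.8, -0.0, -0.4]
finger_gap: 0.0855
grasp_force: 0.0
```

```bash
python3 - <<'E'
from h import *
np.set_printoptions(precision=4,suppress=True)
v=np.load("cab.npy");cx=np.array([np.cos(v[2]),np.sin(v[2]),0]);cy=np.array([-cx[1],cx[0],0])
o=ctrl.get_obs();print(o["t"],o["q"],o["tcp_pos"],o["finger_gap"])
T=np.radians(40);z=np.sin(T)*cx-np.cos(T)*np.array([0,0,1]);R=tool(z,-cy)
g=np.r_[v[:2],.123]-.185*cx;pre=g-z*.106+[0,0,.02]
plan(pre,R)
t=ctrl.camera("top")
print([(d["uv"],d["conf"],onz(t,d["uv"],0)) for d in ctrl.tip_of(t,"tin")])
E
```

```text
10.8167 [ 0.5615  0.1279 -0.2971  1.9607 -0.6743  1.0772  0.1302] [ 0.4998 -0.0224  0.3301] 0.08545259446293037
move [0.1378, -0.0788, 0.3648, 0.0263, 0.0354, -0.07] rows>= 4.8
[([412.0, 304.7], 0.49, array([ 0.3863, -0.2231,  0.    ]))]
```

Emit:
jog_arm:
  moves:
    - [0.138,-0.079,0.365,0.026,0.035,-0.07]
    - [0.138,-0.079,0.365,0.026,0.035,-0.07]
    - [0.138,-0.079,0.365,0.026,0.035,-0.07]
    - [0.138,-0.079,0.365,0.026,0.035,-0.07]
    - [0.138,-0.079,0.365,0.026,0.035,-0.07]
    - [0.138,-0.079,0.365,0.026,0.035,-0.07]
    - [0.138,-0.079,0.365,0.026,0.035,-0.07]
    - [0.138,-0.079,0.365,0.026,0.035,-0.07]
    - [0.138,-0.079,0.365,0.026,0.035,-0.07]
    - [0.138,-0.079,0.365,0.026,0.035,-0.07]

```text
t: 11.75
tcp_pos: [0.5335, 0.1415, 0.2244]
orientation: [-3.14, -0.694, 1.246]
wrist_force: [0.4, 1.1, -0.4]
finger_gap: 0.0851
grasp_force: 0.0
```

```bash
python3 - <<'E'
from h import *
np.set_printoptions(precision=4,suppress=True)
v=np.load("cab.npy");cx=np.array([np.cos(v[2]),np.sin(v[2]),0]);cy=np.array([-cx[1],cx[0],0])
o=ctrl.get_obs();print(o["t"],o["q"],o["tcp_pos"],o["orientation"])
p=ctrl.camera("wrist");cv2.imwrite("pics/w3.png",p["image"])
for d in ctrl.tip_of(p,"handle"):
    X=onz(p,d["uv"],.123)-np.r_[v[:2],0];print(d["uv"],d["conf"],"cab",X@cx,X@cy)
for e in(.177,.183,.189):
  print(proj(p,[np.r_[v[:2],zz]-e*cx for zz in(.158,.123,.088)]))
T=np.radians(40);z=np.sin(T)*cx-np.cos(T)*np.array([0,0,1]);R=tool(z,-cy)
g=np.r_[v[:2],.120]-.183*cx
plan(g-z*.006,R)
E
```

```text
11.75 [ 0.3598  0.305  -0.4576  2.0706 -0.8483  0.6977  0.2552] [0.5335 0.1415 0.2244] [-3.1397 -0.6945  1.2455]
[313.1, 260.2] 0.63 cab -0.18301442198573084 0.00018258037930882323
[[312.6173 229.3293]
 [313.3298 251.9532]
 [313.8856 269.5502]]
[[312.6557 238.4937]
 [313.371  260.1776]
 [313.9274 276.9942]]
[[312.6954 247.8611]
 [313.4133 268.556 ]
 [313.97   284.5588]]
move [-0.0245, -0.0034, 0.2389, 0.0018, 0.0017, -0.0036] rows>= 2.9
```

View pics/w3.png

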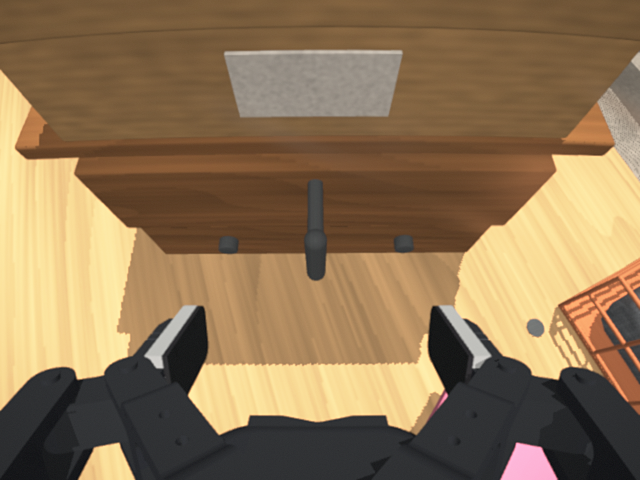

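The bar's top is at (316,240) and its foot at (316,278), which matches the prediction for x = -0.183. Two panel knobs sit at (228,243) and (404,243), so I'll half-close the claw before going in.

Emit:
jog_arm:
  moves:
    - [-0.02,-0.003,0,0,0,0]
    - [-0.024,-0.003,0.05,0,0,0]
    - [-0.024,-0.003,0.1,0,0,0]
    - [-0.024,-0.003,0.15,0,0,0]
    - [-0.024,-0.003,0.19,0,0,0]
    - [-0.024,-0.003,0.22,0,0,0]
    - [-0.024,-0.003,0.239,0,0,0]
    - [-0.024,-0.003,0.239,0,0,0]
    - [-0.024,-0.003,0.239,0,0,0]
    - [-0.024,-0.003,0.239,0,0,0]
  claw: 0

```text
t: 12.68
tcp_pos: [0.5528, 0.2064, 0.1247]
orientation: [-3.139, -0.695, 1.247]
wrist_force: [0.6, -0.2, 0.7]
finger_gap: 0.0426
grasp_force: 0.0
```

Emit:
jog_arm:
  moves:
    - [0,0,0,0,0,0]
    - [0,0,0,0,0,0]
    - [0,0,0,0,0,0]
    - [0,0,0,0,0,0]
    - [0,0,0,0,0,0]
    - [0,0,0,0,0,0]
    - [0,0,0,0,0,0]
    - [0,0,0,0,0,0]
    - [0,0,0,0,0,0]
    - [0,0,0,0,0,0]
  claw: 1
  grip_force: 40

```text
t: 13.52
tcp_pos: [0.5537, 0.2066, 0.1249]
orientation: [-3.141, -0.695, 1.247]
wrist_force: [2.0, -3.8, 4.8]
finger_gap: 0.0126
grasp_force: 39.5
```

```bash
python3 - <<'E'
from h import *
np.set_printoptions(precision=4,suppress=True)
v=np.load("cab.npy");cx=np.array([np.cos(v[2]),np.sin(v[2]),0])
o=ctrl.get_obs();print(o["t"],o["q"],o["tcp_pos"],o["wrist_force"],o["torque"])
R=rpy(o["orientation"])
for d in(.05,.1,.15,.18,.196):plan(o["tcp_pos"]-d*cx,R)
E
```

```text
13.5167 [ 0.286   0.5241 -0.5569  2.0895 -0.9633  0.4133  0.377 ] [0.5537 0.2066 0.1249] [ 1.9733 -3.827   4.8054] [-0.5852 -0.206  -0.3666]
move [-0.0768, 0.0007, -0.0641, 0.0, 0.0, 0.0] rows>= 1.2
move [-0.1536, 0.0015, -0.1281, 0.0, 0.0, 0.0] rows>= 2.4
move [-0.2303, 0.0022, -0.1922, 0.0, 0.0, 0.0] rows>= 3.6
move [-0.2764, 0.0027, -0.2306, 0.0, 0.0, 0.0] rows>= 4.3
move [-0.301, 0.0029, -0.2511, 0.0, 0.0, 0.0] rows>= 4.7
```

Emit:
jog_arm:
  moves:
    - [-0.02,0,-0.017,0,0,0]
    - [-0.05,0.0005,-0.042,0,0,0]
    - [-0.085,0.001,-0.071,0,0,0]
    - [-0.12,0.001,-0.1,0,0,0]
    - [-0.155,0.0015,-0.129,0,0,0]
    - [-0.19,0.002,-0.1585,0,0,0]
    - [-0.22,0.002,-0.1835,0,0,0]
    - [-0.25,0.0025,-0.2085,0,0,0]
    - [-0.272,0.0027,-0.227,0,0,0]
    - [-0.284,0.0028,-0.237,0,0,0]

```text
t: 14.35
tcp_pos: [0.4958, 0.0305, 0.1249]
orientation: [-3.138, -0.696, 1.246]
wrist_force: [5.0, 2.8, 2.2]
finger_gap: 0.013
grasp_force: 42.0
```

Emit:
jog_arm:
  moves:
    - [0,0,0,0,0,0]
    - [-0.003,0,-0.0025,0,0,0]
    - [-0.006,0,-0.005,0,0,0]
    - [-0.009,0,-0.0075,0,0,0]
    - [-0.012,0,-0.01,0,0,0]
    - [-0.014,0,-0.0117,0,0,0]
    - [-0.016,0,-0.0134,0,0,0]
    - [-0.018,0,-0.015,0,0,0]
    - [-0.02,0,-0.0167,0,0,0]
    - [-0.02,0,-0.0167,0,0,0]

```text
t: 15.18
tcp_pos: [0.4925, 0.0206, 0.1249]
orientation: [-3.14, -0.697, 1.249]
wrist_force: [7.8, 4.3, -0.5]
finger_gap: 0.0127
grasp_force: 41.4
```

Emit:
jog_arm:
  moves:
    - [-0.002,0,-0.0017,0,0,0]
    - [-0.004,0,-0.0033,0,0,0]
    - [-0.006,0,-0.005,0,0,0]
    - [-0.008,0,-0.0067,0,0,0]
    - [-0.01,0,-0.0083,0,0,0]
    - [-0.01,0,-0.0083,0,0,0]
    - [-0.01,0,-0.0083,0,0,0]
    - [-0.01,0,-0.0083,0,0,0]
    - [-0.01,0,-0.0083,0,0,0]
    - [-0.01,0,-0.0083,0,0,0]

```text
t: 16.02
tcp_pos: [0.4923, 0.0202, 0.1251]
orientation: [-3.14, -0.702, 1.255]
wrist_force: [26.4, 27.3, -24.7]
finger_gap: 0.0128
grasp_force: 39.8
```

Emit:
jog_arm:
  moves:
    - [0.006,0,0.005,0,0,0]
    - [0.01,0,0.0083,0,0,0]
    - [0.01,0,0.0083,0,0,0]
    - [0.01,0,0.0083,0,0,0]
    - [0.01,0,-0.06,0,0,0]
    - [0.01,0,-0.13,0,0,0]
    - [0.01,0,-0.2,0,0,0]
    - [0.08,0,-0.26,0,0,0]
    - [0.15,0,-0.32,0,0,0]
    - [0.2,0,-0.36,0,0,0]
  claw: -0.1

```text
t: 16.85
tcp_pos: [0.4764, -0.0249, 0.3281]
orientation: [-3.136, -0.694, 1.243]
wrist_force: [1.4, -0.8, 0.4]
finger_gap: 0.0468
grasp_force: 0.0
```

Emit:
jog_arm:
  moves:
    - [0.04,0,-0.04,0,0,0]
    - [0.05,0,-0.04,0,0,0]
    - [0.05,0,-0.04,0,0,0]
    - [0.05,0,-0.04,0,0,0]
    - [0.05,0,-0.04,0,0,0]
    - [0.05,0,-0.04,0,0,0]
    - [0.05,0,-0.04,0,0,0]
    - [0.05,0,-0.04,0,0,0]
    - [0.05,0,-0.04,0,0,0]
    - [0.05,0,-0.04,0,0,0]

```text
t: 17.68
tcp_pos: [0.4795, -0.0179, 0.3576]
orientation: [-3.137, -0.695, 1.247]
wrist_force: [-0.1, 0.3, -0.1]
finger_gap: 0.0471
grasp_force: 0.0
```

```bash
python3 - <<'E'
from h import *
import pickle
np.set_printoptions(precision=4,suppress=True)
v=np.load("cab.npy");cx=np.array([np.cos(v[2]),np.sin(v[2]),0]);cy=np.array([-cx[1],cx[0],0])
o=ctrl.get_obs();print(o["t"],o["tcp_pos"],o["orientation"])
for n in("wrist","top","scene"):
  p=ctrl.camera(n);pickle.dump(p,open(f"{n}4.pkl","wb"));cv2.imwrite(f"pics/{n}4.png",p["image"])
  for th,h in(("handle",.123),("stack_top",.12),("tile_stack",.09)):
    for d in ctrl.tip_of(p,th)[:2]:
      X=onz(p,d["uv"],h)-np.r_[v[:2],0];print(n,th,np.round(d["uv"],1),round(d["conf"],2),"cab",X@cx,X@cy)
  print([(np.round(d["rect"]),round(d["conf"],2)) for d in ctrl.find_in(p,"tile_stack")[:2]])
E
```

```text
17.6833 [ 0.4795 -0.0179  0.3576] [-3.1366 -0.6951  1.2465]
wrist handle [319.8 334.8] 0.97 cab -0.3769608184939015 -0.0020860227173517465
wrist stack_top [360.5 206.6] 0.64 cab -0.2331313029317648 -0.04934795927584149
wrist tile_stack [362.4 220.1] 0.95 cab -0.23475893219018729 -0.05452919198377159
[(array([368., 215., 131.,  89.]), 0.95)]
top handle [303.6 249.9] 0.78 cab -0.37174964597332866 -0.002253785135339384
top stack_top [253.4 205.2] 0.56 cab -0.23431478847692083 -0.060065833809716064
top tile_stack [255.1 210.1] 0.89 cab -0.2359418945699965 -0.05516751437366696
top tile_stack [408.7 305.2] 0.6 cab -0.6272293819967677 0.03455759745482499
[(array([254., 210.,  62.,  74.]), 0.57), (array([174., 203., 279., 222.]), 0.3)]
scene handle [315.1 248. ] 0.85 cab -0.3681928120247523 0.003422061964370526
scene stack_top [253.4 265.9] 0.79 cab -0.22909228035758264 -0.054224079625382116
scene stack_top [255.4 267.6] 0.47 cab -0.2302840973410219 -0.04800779776569532
scene tile_stack [254.2 265.2] 0.62 cab -0.2329031562064547 -0.06263127749454511
[(array([255., 270.,  73.,  75.]), 0.57), (array([271., 278., 141., 147.]), 0.21)]
```

View pics/wrist4.png

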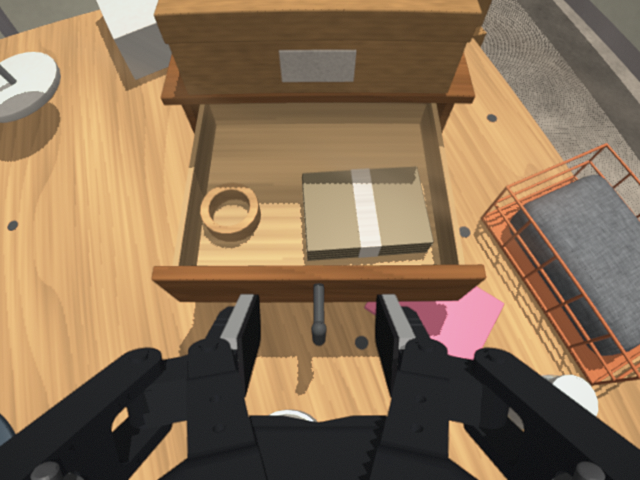

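The drawer is out with its handle at (319,320). The stack's top face runs roughly from (302,172) to (430,250), with the tape roll beside it at (230,213).

```bash
python3 - <<'E'
import cv2,numpy as np
a=cv2.imread("pics/wrist4.png")[158:268,290:446];b=cv2.imread("pics/w1.png")[110:242,260:450]
c=np.zeros((600,800,3),np.uint8)
a=cv2.resize(a,None,fx=3,fy=3,interpolation=2);c[:330,:468]=a
b=cv2.resize(b,None,fx=2,fy=2,interpolation=2);c[332:596,:380]=b
d=cv2.imread("pics/top4.png")[160:260,210:300];d=cv2.resize(d,None,fx=3,fy=3,interpolation=2);c[:300,500:770]=d
d=cv2.imread("pics/scene4.png")[220:320,205:305];d=cv2.resize(d,None,fx=2.9,fy=2.9,interpolation=2);c[305:595,500:790]=d
cv2.imwrite("pics/m2.png",c)
E
```

```text
(no output)
```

View pics/m2.png

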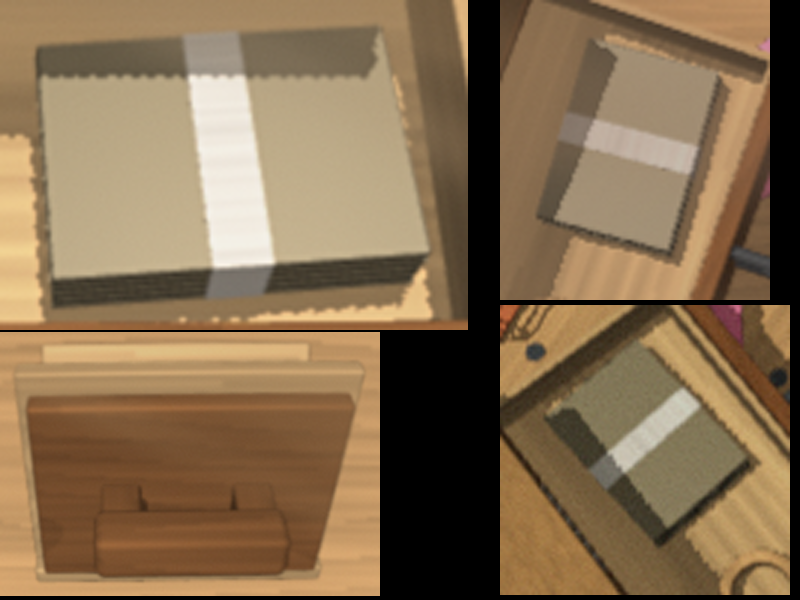

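```bash
python3 - <<'E'
from h import *
import pickle
from scipy.optimize import least_squares
np.set_printoptions(precision=4,suppress=True)
ld=lambda n:pickle.load(open(n,"rb"))
v=np.load("cab.npy")
w,t,s=ld("wrist4.pkl"),ld("top4.pkl"),ld("scene4.pkl")
c=lambda sx,sy,z=0:(sx*.05,sy*.07,z)
L=[(w,(302.7,173.7),c(1,1)),(w,(416.7,167),c(1,-1)),(w,(432.7,242.3),c(-1,-1)),(w,(307.3,251.3),c(-1,1)),
(t,(240.7,173.3),c(1,-1)),(t,(283.7,184.7),c(-1,-1)),(t,(222.7,232),c(1,1)),(t,(266.7,243.3),c(-1,1)),
(s,(221.6,256.9),c(1,-1)),(s,(253.6,233.1),c(-1,-1)),(s,(290.2,273.4),c(-1,1)),(s,(260.2,299.3),c(1,1))]
def fit(L,x0,pitch,name):
    f=lambda q:np.concatenate([(proj(p,np.array(q[:3])+(Ro.from_euler('z',q[3])*Ro.from_euler('y',-pitch)).apply(X))[0]-u) for p,u,X in L])
    r=least_squares(f,x0,loss='soft_l1');print(name,r.x);print(f(r.x).reshape(-1,2).round(1).tolist());return r.x
q=fit(L,[.54,.15,.12,v[2]],0,"stack all")
fit(L[:4],[.54,.15,.12,v[2]],0,"stack wrist")
w1=ld("w1.pkl");th=np.radians(32);h=.012
B=[(w1,(275,142),c(1,1)),(w1,(437.5,142),c(1,-1)),(w1,(275,149.5),c(1,1,h)),(w1,(436,149.5),c(1,-1,h)),(w1,(283,230.5),c(-1,1,h)),(w1,(419,230.5),c(-1,-1,h)),
(t,(460,223.5),c(1,1,h)),(t,(525,223.5),c(1,-1,h)),(t,(521,266),c(-1,-1,h)),(t,(458,266),c(-1,1,h))]
b=fit(B,[.53,-.4,.05,0],th,"board all");fit(B[:6],[.53,-.4,.05,0],th,"board wrist")
np.save("stack.npy",q);np.save("board.npy",b)
E
```

```text
stack all [0.5893 0.1443 0.1199 1.3168]
[[-2.1, 0.4], [0.8, 0.5], [1.0, 1.5], [-2.2, 0.8], [-1.0, -1.3], [-0.7, -1.0], [-1.4, 0.1], [-1.5, 0.9], [-1.9, 0.5], [-1.4, -3.1], [0.8, -1.3], [-1.9, 1.7]]
stack wrist [0.5925 0.1485 0.1126 1.3205]
[[-0.5, 0.5], [0.2, 0.5], [0.4, -0.2], [-0.1, -0.7]]
board all [ 0.5286 -0.3901  0.0547  0.0152]
[[0.8, -0.2], [-1.1, -0.7], [-0.3, 0.2], [3.5, -0.4], [0.3, 1.3], [-1.2, 0.4], [1.5, 1.1], [0.5, 1.0], [-2.1, -1.1], [-0.9, -1.3]]
board wrist [ 0.5286 -0.3899  0.0537  0.0134]
[[0.8, -0.3], [-1.5, -0.5], [-0.2, 0.0], [3.1, -0.2], [0.2, 1.0], [-1.7, 0.3]]
```

```bash
cat >> h.py <<'E'
def bpose():
    b=np.load("board.npy");RB=Ro.from_euler('z',b[3])*Ro.from_euler('y',-np.radians(32));return b[:3],RB
def grasp(back):  # tool pose for board grasp, grasp point 43 mm above the underside
    p,RB=bpose();n=RB.apply([0,0,1]);R=tool(-n,RB.apply([1,0,0]));return p+n*(.043+.006+back),R
E
python3 - <<'E'
from h import *
np.set_printoptions(precision=4,suppress=True)
P,R=grasp(.10);print(P);plan(P,R)
P2,_=grasp(0);print(P2);plan(P2,R,P,R)
E
```

```text
[ 0.4497 -0.3913  0.1811]
move [-0.7849, 0.18, -0.1947, -0.2086, -0.2885, -0.2523] rows>= 9.9
[ 0.5027 -0.3905  0.0963]
move [-0.0, -0.0, 0.2, 0.0, 0.0, 0.0] rows>= 2.4
```

Emit:
jog_arm:
  moves:
    - [-0.785,0.18,-0.195,-0.209,-0.288,-0.252]
    - [-0.785,0.18,-0.195,-0.209,-0.288,-0.252]
    - [-0.785,0.18,-0.195,-0.209,-0.288,-0.252]
    - [-0.785,0.18,-0.195,-0.209,-0.288,-0.252]
    - [-0.785,0.18,-0.195,-0.209,-0.288,-0.252]
    - [-0.785,0.18,-0.195,-0.209,-0.288,-0.252]
    - [-0.785,0.18,-0.195,-0.209,-0.288,-0.252]
    - [-0.785,0.18,-0.195,-0.209,-0.288,-0.252]
    - [-0.785,0.18,-0.195,-0.209,-0.288,-0.252]
    - [-0.785,0.18,-0.195,-0.209,-0.288,-0.252]

```text
t: 19.27
tcp_pos: [0.4496, -0.3892, 0.1822]
orientation: [2.582, -0.001, 1.586]
wrist_force: [0.4, -0.4, 0.3]
finger_gap: 0.0471
grasp_force: 0.0
```

```bash
python3 - <<'E'
from h import *
import pickle
np.set_printoptions(precision=4,suppress=True)
o=ctrl.get_obs();print(o["t"],o["q"],o["tcp_pos"],o["finger_gap"])
p=ctrl.camera("wrist");pickle.dump(p,open("w5.pkl","wb"))
B,RB=bpose()
for d in ctrl.tip_of(p,"press_board")[:2]+ctrl.find_in(p,"press_board")[:2]:print(d)
im=p["image"].copy()
pts=[(x,y,.012) for x,y in((.05,.07),(.05,-.07),(-.05,-.07),(-.05,.07))]+[(x,y,.054) for x,y in((.011,.042),(.011,-.042),(-.011,-.042),(-.011,.042))]
uv=proj(p,[B+RB.apply(X) for X in pts]);print(uv.round(0).tolist(),proj(p,B))
for k in(0,4):cv2.polylines(im,[np.int32(uv[k:k+4].round())],True,(0,255,0),1)
cv2.imwrite("pics/w5.png",im)
P,R=grasp(0);plan(P,R)
E
```

```text
19.2667 [ 1.0779  0.3399 -0.2975  2.0601 -0.7265  0.4699  1.4396] [ 0.4496 -0.3892  0.1822] 0.047093980411629925
{'uv': [319.6, 235.0], 'conf': 0.73}
{'rect': [62.5, 248.2, 123.1, 293.1], 'conf': 0.76}
{'rect': [317.6, 232.8, 149.1, 191.7], 'conf': 0.73}
[[392.0, 140.0], [382.0, 331.0], [250.0, 331.0], [240.0, 140.0], [335.0, 191.0], [333.0, 324.0], [298.0, 324.0], [296.0, 191.0]] [[315.9501 237.7154]]
move [-0.0, 0.0032, 0.2005, -0.0006, 0.0002, -0.0038] rows>= 2.4
```

View pics/w5.png

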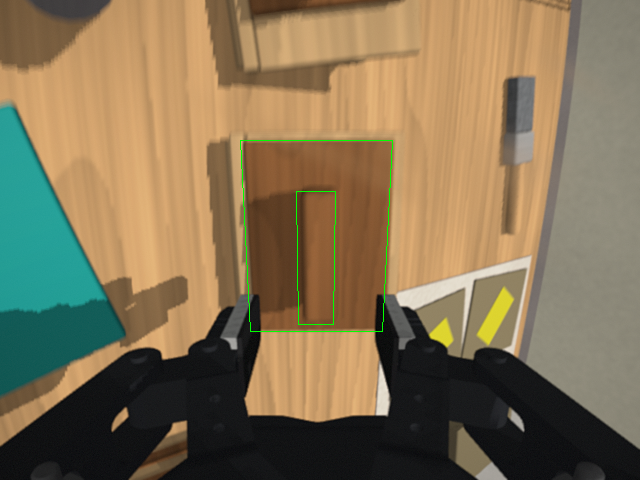

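The outlines projected from my fit lie on the board's edges (240–392, 140–331) and on the handle bar (297–335, 191–324), so the fit holds.

Emit:
jog_arm:
  moves:
    - [0,0.003,0.05,0,0,-0.003]
    - [0,0.003,0.1,0,0,-0.003]
    - [0,0.003,0.15,0,0,-0.003]
    - [0,0.003,0.18,0,0,-0.003]
    - [0,0.003,0.195,0,0,-0.003]
    - [0,0.003,0.2,0,0,-0.003]
    - [0,0.003,0.2,0,0,-0.003]
    - [0,0.003,0.2,0,0,-0.003]
    - [0,0.003,0.2,0,0,-0.003]
    - [0,0.003,0.2,0,0,-0.003]

```text
t: 20.25
tcp_pos: [0.5041, -0.3877, 0.0998]
orientation: [2.582, 0.004, 1.59]
wrist_force: [-0.1, -0.6, 0.4]
finger_gap: 0.0471
grasp_force: 0.0
```

Emit:
jog_arm:
  moves:
    - [0,0,0,0,0,0]
    - [0,0,0,0,0,0]
    - [0,0,0,0,0,0]
    - [0,0,0,0,0,0]
    - [0,0,0,0,0,0]
    - [0,0,0,0,0,0]
    - [0,0,0,0,0,0]
    - [0,0,0,0,0,0]
    - [0,0,0,0,0,0]
    - [0,0,0,0,0,0]
  claw: 1
  grip_force: 70

```text
t: 21.08
tcp_pos: [0.5039, -0.3875, 0.0994]
orientation: [2.582, 0.003, 1.59]
wrist_force: [-4.3, 0.3, 4.7]
finger_gap: 0.0211
grasp_force: 69.8
```

```bash
python3 - <<'E'
from h import *
import pickle
np.set_printoptions(precision=4,suppress=True)
o=ctrl.get_obs();print(o["t"],o["tcp_pos"],o["orientation"],o["finger_gap"],o["wrist_force"])
B,RB=bpose();Rt=rpy(o["orientation"])
print("board in tool",Rt.inv().apply(B-o["tcp_pos"]),(Rt.inv()*RB).as_matrix())
q=np.load("stack.npy")
Rp=tool([0,0,-1],[np.cos(q[3]),np.sin(q[3]),0])
P0=np.array(o["tcp_pos"]);up=P0+Rt.apply([0,0,-.05])+[0,0,.2]
plan(P0+Rt.apply([0,0,-.05]),Rt);plan(up,Rt)
above=np.array([q[0],q[1],.30]);
mid=np.array([.53,-.14,.36]);plan(mid,Rp,up,Rt);plan(above,Rp,mid,Rp)
E
```

```text
21.0833 [ 0.5039 -0.3875  0.0994] [2.5822 0.0028 1.5902] 0.0211380606808082 [-4.2816  0.2867  4.71  ]
board in tool [-0.0029 -0.0027  0.051 ] [[-0.0051  1.     -0.0002]
 [ 1.      0.0051  0.0009]
 [ 0.0009 -0.0001 -1.    ]]
move [-0.0, 0.0, -0.1, 0.0, 0.0, 0.0] rows>= 1.2
move [-0.0011, 0.2123, -0.439, 0.0, 0.0, 0.0] rows>= 5.8
move [0.4936, 0.1176, 0.0289, 0.238, 0.1823, -0.6303] rows>= 11.2
move [0.0281, 0.5802, 0.12, 0.0, 0.0, 0.0] rows>= 7.1
```

Emit:
jog_arm:
  moves:
    - [0,0,-0.02,0,0,0]
    - [0,0,-0.06,0,0,0]
    - [0,0,-0.1,0,0,0]
    - [0,0.04,-0.164,0,0,0]
    - [0,0.08,-0.228,0,0,0]
    - [0,0.12,-0.292,0,0,0]
    - [0,0.16,-0.356,0,0,0]
    - [0,0.19,-0.404,0,0,0]
    - [0,0.212,-0.439,0,0,0]
    - [0,0.212,-0.439,0,0,0]

```text
t: 21.92
tcp_pos: [0.4784, -0.3879, 0.3464]
orientation: [2.577, 0.009, 1.591]
wrist_force: [0.9, -1.0, -3.8]
finger_gap: 0.021
grasp_force: 69.8
```

Emit:
jog_arm:
  moves:
    - [0.044,0.01,0.003,0.021,0.016,-0.056]
    - [0.089,0.021,0.005,0.043,0.033,-0.113]
    - [0.133,0.032,0.008,0.064,0.049,-0.17]
    - [0.178,0.042,0.01,0.086,0.066,-0.227]
    - [0.222,0.053,0.013,0.107,0.082,-0.284]
    - [0.267,0.064,0.016,0.129,0.098,-0.34]
    - [0.311,0.074,0.018,0.15,0.115,-0.397]
    - [0.355,0.085,0.021,0.171,0.131,-0.454]
    - [0.4,0.095,0.023,0.193,0.148,-0.51]
    - [0.44,0.105,0.026,0.212,0.163,-0.562]

```text
t: 22.75
tcp_pos: [0.5235, -0.1645, 0.355]
orientation: [3.088, 0.029, 2.757]
wrist_force: [1.1, -0.1, -4.2]
finger_gap: 0.0212
grasp_force: 69.6
```

```bash
python3 - <<'E'
from h import *
np.set_printoptions(precision=4,suppress=True)
o=ctrl.get_obs();print(o["t"],o["q"],o["tcp_pos"],o["orientation"],o["finger_gap"],o["wrist_force"])
q=np.load("stack.npy");Rp=tool([0,0,-1],[np.cos(q[3]),np.sin(q[3]),0])
plan([.575,.03,.36],Rp)
E
```

```text
22.75 [ 0.5798  0.1976 -0.3851  1.7028  0.0283  1.2172  1.3804] [ 0.5235 -0.1645  0.355 ] [3.0881 0.029  2.7568] 0.021214140063323297 [ 1.0938 -0.1117 -4.2182]
move [0.0503, 0.3993, 0.0099, 0.0257, 0.0162, -0.065] rows>= 4.8
```

Emit:
jog_arm:
  moves:
    - [0.05,0.399,0.01,0.026,0.016,-0.065]
    - [0.05,0.399,0.01,0.026,0.016,-0.065]
    - [0.05,0.399,0.01,0.026,0.016,-0.065]
    - [0.05,0.399,0.01,0.026,0.016,-0.065]
    - [0.05,0.399,0.01,0.026,0.016,-0.065]
    - [0.05,0.399,0.01,0.026,0.016,-0.065]
    - [0.05,0.399,0.01,0.026,0.016,-0.065]
    - [0.05,0.399,0.01,0.026,0.016,-0.065]
    - [0.05,0.399,0.01,0.026,0.016,-0.065]
    - [0.05,0.399,0.01,0.026,0.016,-0.065]

```text
t: 23.58
tcp_pos: [0.577, 0.026, 0.3617]
orientation: [-3.141, 0.005, 2.879]
wrist_force: [0.4, -0.8, -3.2]
finger_gap: 0.021
grasp_force: 70.0
```

```bash
python3 - <<'E'
from h import *
import pickle
np.set_printoptions(precision=4,suppress=True)
o=ctrl.get_obs();print(o["t"],o["tcp_pos"],o["orientation"],o["wrist_force"])
P=np.array(o["tcp_pos"]);Rt=rpy(o["orientation"])
q=np.load("stack.npy");Rs=Ro.from_euler('z',q[3])
sq=[(.05,.07),(.05,-.07),(-.05,-.07),(-.05,.07)]
c=np.zeros((600,800,3),np.uint8)
for n in("wrist","top","scene"):
  p=ctrl.camera(n);pickle.dump((p,o),open(f"{n}6.pkl","wb"));im=p["image"].copy()
  bt=[P+Rt.apply([-.0029+y,x,.051-.012]) for x,y in sq];st=[q[:3]+Rs.apply([x,y,0]) for x,y in sq]
  for k,(pp,col) in enumerate(((bt,(0,255,0)),(st,(255,0,255)))):
    uv=proj(p,pp);print(n,uv.round(0).tolist())
  for d in ctrl.tip_of(p,"press_board")[:2]+ctrl.tip_of(p,"stack_top")[:1]:print(d)
  if n=="wrist":
    c[:480,:]=0;a=cv2.resize(im,(560,420));c[:420,:560]=a
  else:
    x0,y0=proj(p,bt[0])[0].astype(int);x0=min(max(x0-60,0),520);y0=min(max(y0-60,0),370)
    print("crop",x0,y0);a=cv2.resize(im[y0:y0+110,x0:x0+120],None,fx=2,fy=2,interpolation=2)
    k=0 if n=="top" else 300;c[k:k+220,560:800]=a
cv2.imwrite("pics/m3.png",c)
E
```

```text
23.5833 [0.577  0.026  0.3617] [-3.1413  0.0051  2.8787] [ 0.3745 -0.8388 -3.192 ]
wrist [[441.0, 144.0], [415.0, 426.0], [221.0, 426.0], [196.0, 144.0]]
wrist [[498.0, 116.0], [483.0, 259.0], [386.0, 260.0], [391.0, 115.0]]
{'uv': [434.3, 188.9], 'conf': 0.7}
{'uv': [315.4, 291.8], 'conf': 0.62}
top [[265.0, 221.0], [287.0, 149.0], [339.0, 164.0], [318.0, 236.0]]
top [[221.0, 232.0], [240.0, 172.0], [283.0, 184.0], [265.0, 244.0]]
{'uv': [488.6, 335.3], 'conf': 0.76}
{'uv': [409.9, 308.1], 'conf': 0.47}
crop 205 161
scene [[285.0, 235.0], [239.0, 186.0], [277.0, 155.0], [323.0, 203.0]]
scene [[258.0, 301.0], [220.0, 257.0], [252.0, 230.0], [291.0, 272.0]]
{'uv': [278.5, 198.2], 'conf': 0.92}
{'uv': [269.8, 224.3], 'conf': 0.67}
{'uv': [252.2, 263.2], 'conf': 0.82}
crop 224 175
```

View pics/m3.png

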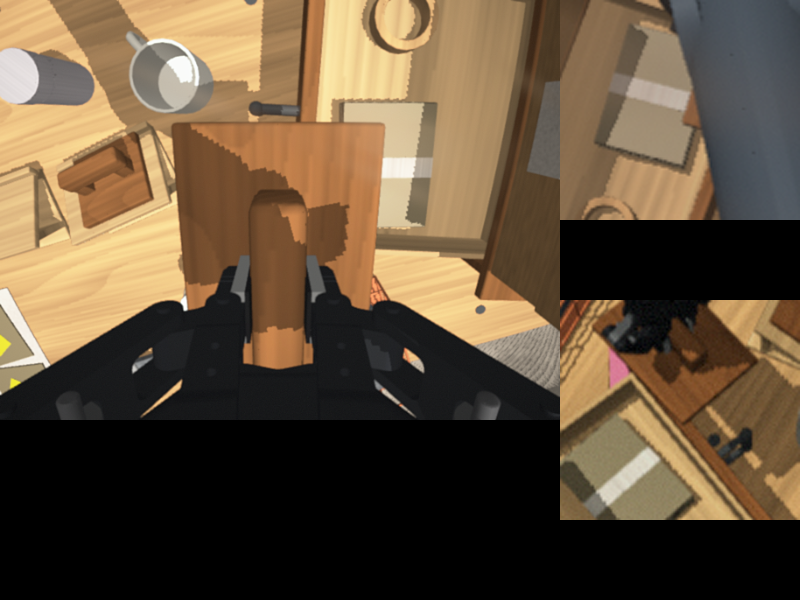

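The held board's far corners are at (197,141) and (439,141) in full-size pixels. The stack's visible corners are at (392,118), (499,118) and (483,260). Both lie 2–3 px off my prediction, so I'll refine numerically.

```bash
python3 - <<'E'
from h import *
import pickle
from scipy.optimize import least_squares
np.set_printoptions(precision=4,suppress=True)
p,o=pickle.load(open("wrist6.pkl","rb"));w4=pickle.load(open("wrist4.pkl","rb"))
def sub(p,pts,w=5):
    g=cv2.cvtColor(p["image"],6);a=np.float32(pts).reshape(-1,1,2)
    return cv2.cornerSubPix(g,a.copy(),(w,w),(-1,-1),(3,40,.01))[:,0]
B=sub(p,[(196.6,141),(438.9,141)]);S6=sub(p,[(392,117.7),(499,117.7),(483,260.6)],4)
S4=sub(w4,[(302.7,173.7),(416.7,167),(432.7,242.3),(307.3,251.3)],4)
print(B,S6,S4)
P=np.array(o["tcp_pos"]);Rt=rpy(o["orientation"])
q0=np.load("stack.npy")
c=lambda a,b:(a*.05,b*.07,0)
L=[(p,S6[0],c(-1,1)),(p,S6[1],c(1,1)),(p,S6[2],c(1,-1))]
M=[(w4,S4[0],c(1,1)),(w4,S4[1],c(1,-1)),(w4,S4[2],c(-1,-1)),(w4,S4[3],c(-1,1))]
def fit(L,n):
    f=lambda q:np.concatenate([proj(p,np.array([q[0],q[1],.12])+Ro.from_euler('z',q[2]).apply(X))[0]-u for p,u,X in L])
    r=least_squares(f,q0[[0,1,3]],loss='soft_l1');d=Rt.inv().apply(np.array([r.x[0],r.x[1],.12])-q0[:3]*[1,1,0]-[0,0,.12])
    print(n,r.x,"delta tool",d[:2],f(r.x).reshape(-1,2).round(1).tolist())
fit(L,"w6");fit(M,"w4");fit(L+M,"both")
# board: x offset, y offset, yaw in tool; z plane .039
f=lambda b:np.concatenate([proj(p,P+Rt.apply([b[0]+s*.07*b[3]*0+.07*np.cos(b[2])-s*.05*np.sin(b[2]),b[1]+.07*np.sin(b[2])+s*.05*np.cos(b[2]),b[3]]))[0]-u for s,u in((-1,B[0]),(1,B[1]))])
r=least_squares(f,[0,0,0,.039]);print("board tool x,y,yaw,z(top)",r.x,r.fun)
E
```

```text
[[196.6157 140.967 ]
 [439.3042 141.4287]] [[394.3987 114.0569]
 [499.4883 116.9935]
 [483.7069 257.9123]] [[301.7138 173.0764]
 [416.387  166.7236]
 [434.606  240.5547]
 [304.3972 253.3862]]
w6 [0.5897 0.1457 1.3079] delta tool [0.     0.0015] [[-0.8, -0.0], [0.9, -0.9], [0.0, 1.8]]
w4 [0.5898 0.1454 1.3299] delta tool [-0.0002  0.0011] [[-1.6, 0.8], [0.4, -0.6], [-0.5, 1.4], [1.5, -1.6]]
both [0.5896 0.1457 1.3159] delta tool [0.     0.0014] [[-1.5, 0.4], [0.2, -1.3], [0.5, 1.4], [-1.2, -0.1], [1.0, -0.2], [-1.1, 2.0], [0.6, -2.6]]
board tool x,y,yaw,z(top) [-0.0018 -0.0003  0.0024  0.0412] [ 0. -0.  0. -0.]
```

```bash
cat >> h.py <<'E'
def place(z,s=(.5897,.1456,1.316),off=(-.0018,-.0003),yaw=.002):
    a=s[2]-(-1)*0
    R=tool([0,0,-1],[np.cos(a),np.sin(a),0])*Ro.from_rotvec([0,0,-yaw])
    return np.array([s[0],s[1],z])-R.apply([off[0],off[1],0]),R
E
python3 - <<'E'
from h import *
plan(*place(.235))
E
```

```text
move [0.042, 0.2343, 0.2553, 0.0003, 0.0033, -0.0037] rows>= 4.2
```

Emit:
jog_arm:
  moves:
    - [0.01,0.05,0.03,0,0,0]
    - [0.02,0.1,0.08,0,0.001,-0.001]
    - [0.03,0.16,0.13,0,0.003,-0.003]
    - [0.04,0.21,0.18,0,0.003,-0.0035]
    - [0.042,0.234,0.22,0,0.003,-0.0035]
    - [0.042,0.234,0.255,0,0.003,-0.0035]
    - [0.042,0.234,0.255,0,0.003,-0.0035]
    - [0.042,0.234,0.255,0,0.003,-0.0035]
    - [0.042,0.234,0.255,0,0.003,-0.0035]
    - [0.042,0.234,0.255,0,0.003,-0.0035]

```text
t: 24.87
tcp_pos: [0.5891, 0.1458, 0.2369]
orientation: [3.14, 0.004, 2.887]
wrist_force: [0.7, -0.1, -3.5]
finger_gap: 0.0211
grasp_force: 70.1
```

Emit:
jog_arm:
  moves:
    - [0,0,0,0,0,0]
    - [0,0,0,0,0,0]
    - [0,0,0,0,0,0]
    - [0,0,0,0,0,0]
    - [0,0,0,0,0,0]
    - [0,0,0,0,0,0]
    - [0,0,0,0,0,0]
    - [0,0,0,0,0,0]
    - [0,0,0,0,0,0]
    - [0,0,0,0,0,0]

```text
t: 25.7
tcp_pos: [0.588, 0.1463, 0.235]
orientation: [3.141, 0.0, 2.889]
wrist_force: [0.7, 0.3, -4.3]
finger_gap: 0.0209
grasp_force: 70.1
```

```bash
python3 - <<'E'
from h import *
o=ctrl.get_obs();print(o["t"],o["tcp_pos"],o["orientation"],o["wrist_force"],o["torque"])
plan(*place(.235));plan(*place(.178))
print("target yaw",place(.2)[1].as_euler('xyz'))
E
```

```text
25.7 [0.58798139 0.14628221 0.23501151] [3.14095123e+00 4.72191325e-04 2.88858919e+00] [ 0.74982511  0.25592949 -4.31065579] [ 0.01716388  0.01402379 -0.03687183]
move [-0.0001, 0.0001, 0.0, 0.0003, 0.0002, -0.0001] rows>= 0.0
move [-0.0, 0.0001, 0.114, 0.0003, 0.0002, -0.0001] rows>= 1.4
target yaw [-3.14159265  0.          2.88879633]
```

Emit:
jog_arm:
  moves:
    - [0,0,0.03,0,0,0]
    - [0,0,0.06,0,0,0]
    - [0,0,0.085,0,0,0]
    - [0,0,0.1,0,0,0]
    - [0,0,0.108,0,0,0]
    - [0,0,0.112,0,0,0]
    - [0,0,0.114,0,0,0]
    - [0,0,0.116,0,0,0]
    - [0,0,0.118,0,0,0]
    - [0,0,0.118,0,0,0]

```text
t: 26.53
tcp_pos: [0.5882, 0.1463, 0.1764]
orientation: [3.141, 0.001, 2.889]
wrist_force: [0.8, -0.1, -3.6]
finger_gap: 0.0208
grasp_force: 70.2
```

Emit:
jog_arm:
  moves:
    - [0,0,0.0006,0,0,0]
    - [0,0,0.0012,0,0,0]
    - [0,0,0.0018,0,0,0]
    - [0,0,0.0024,0,0,0]
    - [0,0,0.003,0,0,0]
    - [0,0,0.0036,0,0,0]
    - [0,0,0.0042,0,0,0]
    - [0,0,0.0048,0,0,0]
    - [0,0,0.0054,0,0,0]
    - [0,0,0.006,0,0,0]

```text
t: 27.37
tcp_pos: [0.588, 0.1463, 0.173]
orientation: [3.141, 0.001, 2.889]
wrist_force: [-0.8, 0.6, -4.5]
finger_gap: 0.0211
grasp_force: 70.2
```

Emit:
jog_arm:
  moves:
    - [0,0,0.0005,0,0,0]
    - [0,0,0.001,0,0,0]
    - [0,0,0.0015,0,0,0]
    - [0,0,0.002,0,0,0]
    - [0,0,0.0025,0,0,0]
    - [0,0,0.003,0,0,0]
    - [0,0,0.0035,0,0,0]
    - [0,0,0.004,0,0,0]
    - [0,0,0.004,0,0,0]
    - [0,0,0.004,0,0,0]

```text
t: 28.2
tcp_pos: [0.588, 0.1463, 0.171]
orientation: [3.141, 0.001, 2.889]
wrist_force: [-0.5, 0.1, -5.1]
finger_gap: 0.021
grasp_force: 70.2
```

Emit:
jog_arm:
  moves:
    - [0,0,0.0005,0,0,0]
    - [0,0,0.001,0,0,0]
    - [0,0,0.0015,0,0,0]
    - [0,0,0.002,0,0,0]
    - [0,0,0.0025,0,0,0]
    - [0,0,0.003,0,0,0]
    - [0,0,0.0035,0,0,0]
    - [0,0,0.004,0,0,0]
    - [0,0,0.004,0,0,0]
    - [0,0,0.004,0,0,0]

```text
t: 29.03
tcp_pos: [0.588, 0.1464, 0.1701]
orientation: [3.141, 0.001, 2.889]
wrist_force: [-4.2, -0.4, 5.4]
finger_gap: 0.0208
grasp_force: 71.5
```

Emit:
jog_arm:
  moves:
    - [0,0,-0.001,0,0,0]
    - [0,0,-0.0015,0,0,0]
    - [0,0,-0.0015,0,0,0]
    - [0,0,-0.0015,0,0,0]
    - [0,0,-0.0015,0,0,0]
    - [0,0,-0.0015,0,0,0]
    - [0,0,-0.0015,0,0,0]
    - [0,0,-0.0015,0,0,0]
    - [0,0,-0.0015,0,0,0]
    - [0,0,-0.0015,0,0,0]

```text
t: 29.87
tcp_pos: [0.588, 0.1465, 0.17]
orientation: [3.141, 0.001, 2.889]
wrist_force: [-4.3, -0.0, 4.9]
finger_gap: 0.021
grasp_force: 71.2
```

Emit:
jog_arm:
  moves:
    - [0,0,0,0,0,0]
    - [0,0,0,0,0,0]
    - [0,0,0,0,0,0]
    - [0,0,0,0,0,0]
    - [0,0,0,0,0,0]
    - [0,0,-0.05,0,0,0]
    - [0,0,-0.12,0,0,0]
    - [0,0,-0.2,0,0,0]
    - [0,0,-0.28,0,0,0]
    - [0,0,-0.34,0,0,0]
  claw: -0.1

```text
t: 30.7
tcp_pos: [0.5885, 0.1467, 0.3435]
orientation: [3.139, 0.004, 2.889]
wrist_force: [1.3, 0.0, 0.6]
finger_gap: 0.0475
grasp_force: 0.0
```

```bash
python3 - <<'E'
from h import *
o=ctrl.get_obs();print(o["t"],o["tcp_pos"],o["finger_gap"])
v=np.load("cab.npy");cx=np.array([np.cos(v[2]),np.sin(v[2]),0]);cy=np.array([-cx[1],cx[0],0])
T=np.radians(25);z=np.sin(T)*cx-np.cos(T)*np.array([0,0,1])
plan(np.r_[v[:2],.36]-.36*cx+.0*cy,tool(z,-cy))
plan(np.r_[v[:2],.36]-.36*cx+.0*cy,place(.2)[1])
E
```

```text
30.7 [0.58850856 0.14665884 0.34347946] 0.04745246225188694
move [0.1206, -0.2487, -0.0342, -0.1753, 0.1675, 0.8031] rows>= 13.4
move [0.1206, -0.2487, -0.0342, 0.0014, 0.002, -0.0] rows>= 3.3
```

```bash
python3 - <<'E'
from h import *
import pickle
from scipy.optimize import least_squares
np.set_printoptions(precision=4,suppress=True,linewidth=200)
c=lambda a,b,z=.132:np.array([a*.05,b*.07,z])
q=np.array([.5897,.1456,1.316]);Rs=Ro.from_euler('z',q[2])
W=lambda X:np.array([q[0],q[1],0])+Rs.apply(X)
for n in("wrist","top","scene"):
  p=ctrl.camera(n);pickle.dump(p,open(f"{n}7.pkl","wb"));cv2.imwrite(f"pics/{n}7.png",p["image"])
  g=p["image"];cs=[(1,1),(1,-1),(-1,-1),(-1,1)]
  pr=proj(p,[W(c(*k)) for k in cs]);sb=cv2.cornerSubPix(cv2.cvtColor(g,6),np.float32(pr).reshape(-1,1,2).copy(),(4,4),(-1,-1),(3,40,.01))[:,0] if ((pr>5)&(pr<[634,474])).all() else pr
  print(n,pr.round(1).tolist(),sb.round(1).tolist())
  for d in ctrl.tip_of(p,"press_board")[:1]+ctrl.tip_of(p,"handle")[:1]+ctrl.tip_of(p,"tin")[:1]:print(d,onz(p,d["uv"],.12),onz(p,d["uv"],.123),onz(p,d["uv"],0))
  if n!="top":
   for nm,a,dr in(("+x",(.05,.0),(1,0)),("+x b",(.05,.045),(1,0)),("-x",(-.05,.0),(-1,0)),("-x b",(-.05,.045),(-1,0)),("+y",(0.02,.07),(0,1)),("-y",(0.02,-.07),(0,-1))):
    out=[]
    for k in range(-10,17,2):
      u=proj(p,W((a[0]+dr[0]*k/1000,a[1]+dr[1]*k/1000,.132)))[0]
      if not(0<=u[0]<639 and 0<=u[1]<479):continue
      px=cv2.getRectSubPix(g,(1,1),(float(u[0]),float(u[1])))[0,0];out.append("%d:%d,%d,%d"%(k,*px[::-1]))
    print(nm,*out)
E
```

```text
wrist [[375.6, 137.3], [369.3, 290.9], [263.4, 290.9], [257.3, 137.2]] [[375.1000061035156, 137.3000030517578], [368.20001220703125, 290.6000061035156], [263.70001220703125, 288.3999938964844], [257.29998779296875, 137.1999969482422]]
{'uv': [156.9, 148.0], 'conf': 0.63} [0.4942 0.0235 0.12  ] [0.4944 0.0247 0.123 ] [ 0.4849 -0.0257  0.    ]
+x -10:110,73,45 -8:108,72,43 -6:118,78,47 -4:119,79,47 -2:122,81,49 0:153,120,82 2:183,149,105 4:183,150,106 6:183,149,105 8:184,151,106 10:189,153,109 12:189,153,110 14:191,156,111 16:194,158,112
+x b -10:140,99,63 -8:138,99,64 -6:137,98,63 -4:138,98,63 -2:140,100,63 0:162,126,87 2:186,150,105 4:186,149,105 6:186,150,106 8:187,151,106 10:186,150,106 12:190,154,108 14:192,155,109 16:192,156,110
-x -10:198,132,78 -8:191,126,75 -6:179,119,70 -4:189,126,74 -2:192,126,75 0:153,116,77 2:171,139,98 4:179,144,102 6:251,225,161 8:252,235,173 10:251,232,169 12:248,224,161 14:249,226,163 16:249,226,163
-x b -10:117,78,47 -8:110,74,45 -6:106,72,44 -4:113,77,46 -2:111,74,45 0:134,104,71 2:180,147,105 4:182,149,105 6:181,148,105 8:185,151,107 10:182,149,105 
[... 1916 characters left out ...]
-8:128,78,41 -6:129,80,43 -4:130,80,44 -2:118,74,39 0:106,75,44 2:106,83,53 4:122,97,60 6:161,130,82 8:195,161,105 10:216,180,120 12:211,176,116 14:204,171,112 16:203,168,112
-x b -10:67,42,21 -8:64,41,21 -6:61,39,18 -4:65,42,21 -2:70,48,25 0:86,65,41 2:108,87,56 4:120,97,63 6:123,98,62 8:125,100,64 10:134,106,67 12:137,112,72 14:143,116,75 16:163,133,87
+y -10:130,81,41 -8:132,82,43 -6:131,81,43 -4:132,82,44 -2:128,79,41 0:104,62,33 2:69,44,26 4:50,41,27 6:46,39,30 8:71,58,40 10:106,83,55 12:111,89,58 14:129,103,66 16:174,143,93
-y -10:18,19,19 -8:17,16,17 -6:15,14,14 -4:14,15,15 -2:13,15,17 0:7,7,10 2:12,13,12 4:16,15,17 6:19,19,21 8:16,19,21 10:17,19,21 12:21,20,20 14:20,21,20 16:11,13,17
```

Seen from above, the board's edges sit within about 1 mm of the stack's measured outline, with no grey strip showing. The -y edge is the one I can't judge from here, so I'll look at it from its own side.

Emit:
jog_arm:
  moves:
    - [-0.06,0,0,0,0,0]
    - [-0.12,0,0,0,0,0]
    - [-0.18,0,0,0,0,0]
    - [-0.24,0,0,0,0,0]
    - [-0.3,0,0,0,0,0]
    - [-0.36,0,0,0,0,0]
    - [-0.4,0,0,0,0,0]
    - [-0.4,0,0,0,0,0]
    - [-0.4,0,0,0,0,0]
    - [-0.4,0,0,0,0,0]

```text
t: 32.13
tcp_pos: [0.7808, 0.097, 0.3395]
orientation: [3.141, -0.001, 2.89]
wrist_force: [0.1, 0.4, 0.6]
finger_gap: 0.0473
grasp_force: 0.0
```

```bash
python3 - <<'E'
from h import *
import pickle
np.set_printoptions(precision=4,suppress=True,linewidth=200)
o=ctrl.get_obs();print(o["t"],o["tcp_pos"])
q=np.array([.5897,.1456,1.316]);Rs=Ro.from_euler('z',q[2])
W=lambda X:np.array([q[0],q[1],0])+Rs.apply(X)
p=ctrl.camera("wrist");cv2.imwrite("pics/wrist8.png",p["image"]);g=p["image"]
print("cam in stack frame",Rs.inv().apply(p["T"][:3,3]-np.r_[q[:2],0]) if hasattr(p["T"],"shape") else Rs.inv().apply(np.array(p["T"])[:3,3]-np.r_[q[:2],0]))
def prof(nm,pts,lab):
    out=[]
    for k,X in zip(lab,pts):
      u=proj(p,W(X))[0]
      if not(0<=u[0]<639 and 0<=u[1]<479):continue
      px=cv2.getRectSubPix(g,(1,1),(float(u[0]),float(u[1])))[0,0];out.append("%d:%d,%d,%d"%(k,*px[::-1]))
    print(nm,*out)
K=range(-8,17)
for x in(-.03,0,.03):prof(f"-y x={x}",[(x,-.07-k/1000,.132) for k in K],K)
Z=range(138,84,-3)
for x in(-.03,.03):prof(f"-y face x={x}",[(x,-.07,z/1000) for z in Z],Z)
for e,a in((.132,0),(.12,0),(.09,0)):print(e,proj(p,[W((s*.05,-.07,e)) for s in(1,-1)]).round(1).tolist())
s=ctrl.camera("scene");cv2.imwrite("pics/scene8.png",s["image"]);p=s;g=s["image"]
for y in(-.03,.03):
  prof(f"-y.. scene +x edge y={y}",[(.05+k/1000,y,.132) for k in K],K)
prof("scene -y",[(0.02,-.07-k/1000,.132) for k in K],K)
E
```

```text
32.1333 [0.7808 0.097  0.3395]
cam in stack frame [ 0.0004 -0.1278  0.4575]
-y x=-0.03 -8:146,96,56 -7:146,96,55 -6:146,96,55 -5:146,96,56 -4:147,97,55 -3:148,96,57 -2:137,89,53 -1:109,71,41 0:75,50,30 1:70,57,42 2:77,68,53 3:90,81,64 4:99,89,69 5:108,97,77 6:116,103,81 7:168,140,101 8:216,175,122 9:221,180,126 10:217,176,123 11:218,177,124 12:192,156,110 13:152,124,87 14:181,147,103 15:215,174,122 16:218,177,124
-y x=0 -8:153,100,58 -7:153,99,58 -6:152,98,57 -5:152,99,58 -4:153,99,58 -3:151,99,58 -2:139,90,53 -1:108,71,41 0:73,49,30 1:71,60,45 2:75,68,53 3:95,85,67 4:105,95,74 5:101,92,71 6:109,96,73 7:194,158,112 8:225,184,128 9:222,181,127 10:222,182,128 11:222,182,127 12:223,183,128 13:223,183,129 14:222,181,127 15:202,164,115 16:198,160,113
-y x=0.03 -8:133,87,50 -7:143,94,55 -6:146,96,55 -5:147,97,56 -4:146,96,56 -3:145,96,55 -2:132,87,51 -1:100,65,36 0:65,44,27 1:61,50,37 2:82,74,58 3:106,97,76 4:114,104,83 5:97,89,70 6:107,92,70 7:197,160,113 8:222,180,126 9:220,179,124 10:220,180,126 11:220,179,126 12:220,179,125 13:219,179,125 14:219,179,126 15:219,179,126 16:197,161,112
-y
[... 920 characters left out ...]
1 14:136,110,70 15:136,110,69 16:137,112,71
-y.. scene +x edge y=0.03 -8:76,48,26 -7:74,46,24 -6:75,45,23 -5:77,46,25 -4:80,48,26 -3:82,51,28 -2:84,54,30 -1:88,59,36 0:96,70,45 1:109,85,56 2:124,99,67 3:133,108,73 4:137,111,74 5:138,112,73 6:138,111,71 7:137,111,71 8:136,111,70 9:137,112,72 10:138,113,74 11:139,114,75 12:139,114,74 13:139,113,73 14:138,114,72 15:138,113,71 16:138,112,71
scene -y -8:142,87,47 -7:145,89,49 -6:143,89,49 -5:138,88,48 -4:134,88,49 -3:129,88,51 -2:123,88,53 -1:117,87,54 0:111,86,55 1:107,85,55 2:104,84,54 3:100,81,53 4:96,77,50 5:92,73,47 6:89,69,46 7:86,68,45 8:84,67,45 9:83,66,44 10:81,65,43 11:80,65,43 12:80,64,44 13:79,62,43 14:77,61,41 15:75,60,39 16:74,59,37
```

The -y side shows the brown board edge running straight into the dark stack face, offset about 0.5 mm, so the board is flush. The drawer handle and the tin read the same as before.

```bash
python3 -c "
from bench import ctrl
print(ctrl.hand_in())"
```

```text
the job is handed in; nothing more can be done
None
```

The job is handed in at about 32 s of the 66 s allowed. The tin stands upright on free table, the drawer is out at its stop, and the press board lies on the stack with its edges flush to about 1 mm by my measurements; the small board, jar and mug were never touched.

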